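# Calibrate the counting scale through its covered key well

## Task

Calibrate the bench scale; its reference weight is already standing on the pan. With the fingertips push the small sliding cover all the way off the oblong well, reach down into the well and press the sunken key fully down for a moment, let it spring back up, then push the cover fully shut over the well again. Only push, never pinch or lift anything; do not press the other key in the open round well, and leave the weight and the things beside the scale where they are.

Things in the scene. Friction and masses are not known exactly. Their poses are not given: they have to be found in the camera images.
- scale: Grey bench scale, fixed, 345 mm deep (x), 244 mm wide (y). Origin on the table midway between the two key wells; x to the rear, y left, z up. Console x -90..44 mm: frame 54 mm high, in it two key cassettes 60 mm high, at y +59 and -59 mm (which is left varies). Behind it a steel pan, x 55..245 mm, top 58 mm above the table, lip 3 mm higher.
- cal_unit: Grey cassette with the oblong well and sliding cover, fixed in the scale, axes as the scale. 112 (x) by 104 (y) by 40 mm; top face from x -80 to +32 mm. Origin under the well's centre, on the cassette's underside, 20 mm above the table. The cover runs along x between rails at y +-36 mm, 7 mm high, with 4 mm high end stops.
- well_mouth (a point): Centre of the oblong well's mouth, level with the cassette's top face (60 mm above the table); axes as the cassette. The well is 36 mm along x, 54 mm along y, walls straight. In it a white key, 28 by 44 mm, its top 22 mm below the mouth when up, 27 mm when fully pressed.
- cal_key (a joint): Sunken key in the oblong well: 0 = up, 0.005 m = fully down. Spring: starts to move at 2.5 N, fully down at 5 N; it springs back by itself.
- cover (a joint): Sliding cover: 0 = fully shut (centred over the oblong well), 0.050 m = fully open (parked towards the scale's front, -x). Starts 0 to 10 mm open, slides with about 2 N of friction, stays where left. Steel plate 46 mm (x) by 64 mm (y), its top 4.5 mm above the cassette's top face.
- cover_grip (a point): Middle of the top of the cover's grip, moves with the cover: two upright dark fins across the cover, side by side, together 14 mm thick (x), 56 mm long (y), 16 mm high above the plate; point 20 mm above the cassette's top face, over the cover's centre. Slit between them 4 mm. Push the fins' front or rear face.
- tare_mouth (a point): Centre of the mouth of the open round well (50 mm wide) in the other cassette, which has no cover, level with that cassette's top (60 mm above the table). Not to be touched.
- tare_key (a joint): Round key in the open round well: 0 = up, 0.005 m = fully down. Must not be pressed.
- ref_weight: Reference weight, a loose tape-wrapped block 44 by 118 by 30 mm, about 0.9 kg, standing on the pan; origin at its underside. Leave it alone.
- spacer_block: Loose wooden spacer 30 by 60 by 18 mm on the table just in front of the scale's console. Leave it alone.
- screwdriver: Loose green-handled screwdriver, 199 mm long, 30 mm high, on the table along the left side of the scale. Leave it alone.

How it is judged:
By the outcome, as a careful person would: the job done as asked, in the order asked, and still so for the second after the job is handed in, with the robot touching nothing.
It also fails if it takes over 45 s, if anything falls off the work surface, if the arm or the gripper's body presses on something with over 40 N, if the wrist force passes 120 N, or if a joint passes its speed limit or range.

## Robot

A 7-joint arm with a two-finger parallel gripper is mounted at the origin on a cart in front of the work surface, level with it; the furniture and walls round the work are solid. World frame = base frame: x ahead of the robot, y to its left, z up, the work surface at z = 0. Lengths are in m, angles in rad, forces in N, time in s.
With the tool pointing down it reaches from about 0.35 to 0.9 m from the base axis. Payload 8.1 kg.
Tool frame: the origin (TCP) lies at the very end of the fingers, on their centre line; the grasp point (between the pads) lies arm.grip_point_offset behind it (arm.grip_point_offset is the distance from the TCP to the grasp point, in m); z points along the fingers, y is the line along which they close (so a half turn about z gives the same grasp; the last joint's range is limited). The gripper opens to 92 mm and grips with 3 to 60 N. Pads are 19 mm wide; open, the fingers measure 130 mm over their backs; the gripper's body (75 mm by 190 mm) begins 47 mm behind the grasp point.
Start: joints at [-1.341, 0.434, 0.025, 1.573, -0.012, 1.134, -0.075], TCP at [0.204, 0.591, 0.227] pointing down, gripper open.
Joint ranges: [-2.62, 2.62], [-0.44, 2.09], [-1.27, 1.32], [0.08, 2.57], [-1.32, 4.46], [0.12, 2], [-2.74, 2.74]. Speed limits (rad/s): [2.22, 2.22, 3.01, 3.01, 3.14, 3.14, 3.14].

## Interface

Orientations are given as a rotation vector (axis times angle).
In Python, from cell import arm gives the robot as it stands. The module is installed in compiled form; this text tells all that it offers.
- The arm moves only by the shell command python3 -m creep 'ROWS' [OPENING] [FORCE]. ROWS is JSON, a list of rows, each a list of 6 numbers: the shift along the tool's x, y, z scaled (see below), then the turn, a rotation vector about the tool's x, y, z scaled (see below). A call has 1 to 20 rows; each row shifts and turns the commanded pose from where the row before left it, along the tool's axes as they then stand; what a row does not reach is not made up. The controller multiplies each number of a shift by 0.4 m and each number of a turn by 120 degrees. A row lasts 1/12 s, in which the tool goes at most 41.7 mm and 7.16 degrees, less where a joint would pass 70% of its speed; a pose out of reach is approached as far as the arm can. A call with a number of a shift or a turn outside -1 to 1 is refused whole. A call with a gripper value outside its range is refused whole. OPENING is the closure, from -1 (fully open) to 1 (shut), set as the call begins (- or left out, the last holds). The fingers move at their own pace and stop on an object; FORCE is the grip in N (left out, the last holds). Time passes only in rows, so rows that do not move let the fingers close. It gives the time, the measured TCP pose, the force, the opening and the grip force at its end, in the units of the state.
- arm.observe(): the state, without advancing time (a new reading comes with each control period).
- arm.get_image(name): name is "scene" or "top" or "wrist"; returns a dict with "frame" (400x640x3 uint8, red, green, blue), "intrinsics" (3x3 intrinsics, pixels), "rvec" (rotation vector, rad) and "tvec" (3), from world to camera coordinates, as OpenCV has them; the wrist camera has in their place "mount" (4x4, takes a point from camera to tool coordinates, whose origin is the TCP and whose axes are the flange's). Camera axes: x right, y down, z forward; pixel columns grow to the right and rows downward; lengths in m; the calibration is good to about 2 mm. A picture is of the moment at which its call begins: read the wrist's pose just before it. There is no depth.
- arm.sign_off(): hands the job in; it is judged then, once.
The state is a dict: "clock": time; "joints": joint angles; "dq": joint speeds; "joint_efforts": joint torques, N m; "position": TCP position; "ee_rot": TCP orientation; "force": force on the tool from outside, world axes, zero at the start; "ft_torque": the same for the moment, N m; "width": opening from 0.0 (shut) to 1.0 (fully open); "gripper_force": force on a finger pad.
Only numpy, scipy, OpenCV 4.12 (cv2) and the standard library are available. Lean on these libraries where they do the work, as an engineer would, in place of code of your own. Each camera call takes 0.05 s, during which the arm holds its last target. There are 200 camera calls.

## Working session

There is one attempt and no reset: what is moved stays moved. The work goes in short steps, Python scripts to look and compute and a shell command to move; the robot and the scene stay as the last step left them, time stands still between calls to the robot, and variables do not carry over. Pictures are saved under pics/ and viewed, at most 10 in all, crops included, and the job is handed in when it is done.

```bash
mkdir -p pics; python3 - <<'E'
from cell import arm
import cv2,pickle
o=arm.observe();print(o, arm.grip_point_offset)
for n in("top","scene"):
    d=arm.get_image(n);cv2.imwrite(f"pics/{n}0.png",d["frame"][:,:,::-1]);pickle.dump(d,open(n+".pkl","wb"))
E
```

```text
{'clock': 0.0, 'joints': array([-1.34056149,  0.43522942,  0.02497285,  1.57410056, -0.01157247,
        1.13397965, -0.07513943]), 'dq': array([ 0.00116884,  0.00160616,  0.00086541, -0.00039468,  0.00110616,
       -0.00045083,  0.00074006]), 'joint_efforts': array([ 2.67100477e-04, -6.67850447e+01,  9.84825119e-01, -3.14479208e+01,
       -6.06874935e-02,  4.27161204e-02,  1.50317796e-04]), 'position': array([0.20409911, 0.59019856, 0.22593963]), 'ee_rot': array([-5.20541232e-01, -3.09807157e+00,  2.46575830e-03]), 'force': array([ 0.61447037, -0.18068526, -0.47830928]), 'ft_torque': array([-0.02179613,  0.01186511, -0.02829403]), 'gripper_force': 0.0, 'width': 0.999234702948862} 0.0188
```

View pics/top0.png

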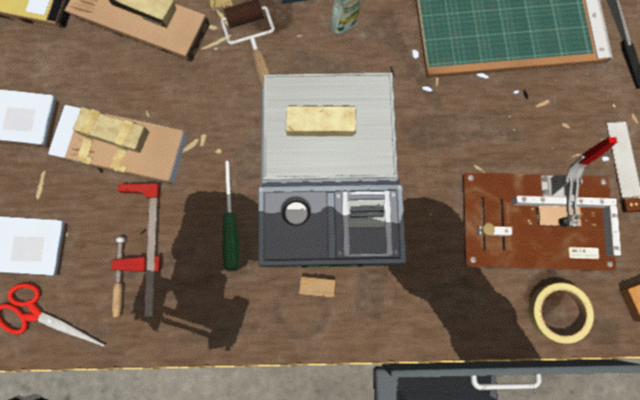

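View pics/scene0.png

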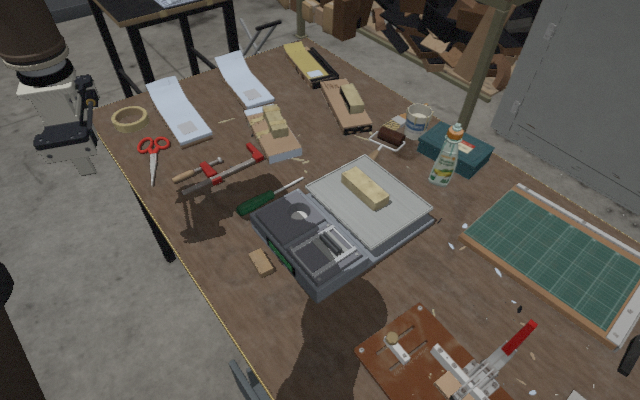

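The top view shows the scale with the round well on its left at about (296,211), and the oblong well and covered grip on its right at about (368,212). I'll zoom in for corners.

```bash
python3 - <<'E'
import cv2,pickle
f=pickle.load(open("top.pkl","rb"))["frame"][172:282,250:415,::-1]
f=cv2.resize(f,None,fx=4.8,fy=4.8,interpolation=cv2.INTER_CUBIC);cv2.imwrite("pics/topc.png",f)
E
```

```text
(no output)
```

View pics/topc.png

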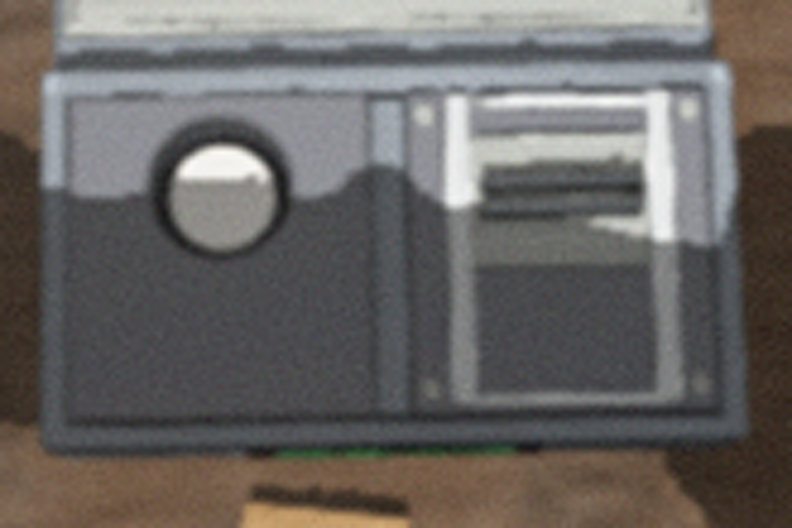

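```bash
cat > h.py <<'E'
import cv2,numpy as np
from scipy.optimize import least_squares
def proj(P,d): return cv2.projectPoints(np.float64(P).reshape(-1,3),d["rvec"],d["tvec"],d["intrinsics"],None)[0][:,0]
def S2W(p,L):
    L=np.float64(L).reshape(-1,3);c,s=np.cos(p[2]),np.sin(p[2])
    return np.c_[p[0]+c*L[:,0]-s*L[:,1],p[1]+s*L[:,0]+c*L[:,1],L[:,2]]
E
python3 - <<'E'
import pickle;from h import *
d=pickle.load(open("top.pkl","rb"))
pts=[((68,97),(.032,.111,.06)),((370,97),(.032,.007,.06)),((68,416),(-.08,.111,.06)),((378,412),(-.08,.007,.06)),
((408,97),(.032,-.007,.06)),((715,97),(.032,-.111,.06)),((410,410),(-.08,-.007,.06)),((722,408),(-.08,-.111,.06)),
((43,65),(.044,.122,.054)),((730,65),(.044,-.122,.054)),((745,436),(-.09,-.122,.054)),((40,450),(-.09,.122,.054)),((221,188),(0,.059,.06))]
uv=np.array([p[0] for p in pts])/4.8+[250-.4,172-.4];L=[p[1] for p in pts]
f=lambda p:(proj(S2W(p,L),d)-uv).ravel()
r=least_squares(f,[.6,0,0],loss="soft_l1");print(r.x,np.degrees(r.x[2]));print((f(r.x).reshape(-1,2)*4.8).round(0).tolist())
p=r.x
for o in range(0,16,2):
    q=(proj(S2W(p,[(-o/1e3+dx,-.059+dy,.08) for dx in(-.007,.007) for dy in(.028,-.028)]),d)-[249.6,171.6])*4.8
    print(o,q.round(0).tolist())
print(S2W(p,[(0,-.059,.06),(0,.059,.06)]))
E
```

```text
[ 0.51181804  0.31601801 -0.00993437] -0.5691973499096665
[[4.0, -0.0], [-1.0, -3.0], [1.0, 1.0], [-5.0, 2.0], [1.0, -3.0], [-9.0, -6.0], [4.0, 4.0], [-3.0, 3.0], [0.0, 3.0], [3.0, -4.0], [4.0, 5.0], [-2.0, -1.0], [-0.0, -3.0]]
0 [[483.0, 192.0], [648.0, 191.0], [482.0, 152.0], [647.0, 150.0]]
2 [[483.0, 198.0], [649.0, 197.0], [483.0, 158.0], [647.0, 156.0]]
4 [[484.0, 204.0], [649.0, 202.0], [483.0, 163.0], [647.0, 162.0]]
6 [[484.0, 210.0], [649.0, 208.0], [483.0, 169.0], [648.0, 168.0]]
8 [[484.0, 216.0], [649.0, 214.0], [483.0, 175.0], [648.0, 173.0]]
10 [[484.0, 222.0], [649.0, 220.0], [483.0, 181.0], [648.0, 179.0]]
12 [[484.0, 227.0], [650.0, 226.0], [483.0, 187.0], [648.0, 185.0]]
14 [[484.0, 233.0], [650.0, 232.0], [483.0, 192.0], [648.0, 191.0]]
[[0.51123192 0.25702092 0.06      ]
 [0.51240416 0.3750151  0.06      ]]
```

```bash
cat >> h.py <<'E'
from scipy.spatial.transform import Rotation as R
P=np.array([0.5118,0.3160,-0.00993])
def go(lx,ly,z,o=None):
    """units for shift (tool axes) & turn to scale-local lx,ly(from oblong well centre, m), world z; tool x = -scale x"""
    from cell import arm
    o=o or arm.observe();Rt=R.from_rotvec(o["ee_rot"])
    T=R.from_euler("z",P[2])*R.from_matrix(np.diag([-1.,1,-1]))
    w=S2W(P,[(lx,ly-.059,z)])[0]
    t=(Rt.inv()*T).as_rotvec()
    l=(R.from_euler("z",-P[2]).apply(o["position"]-[*P[:2],0]))+[0,.059,0]
    print("t",o["clock"],"local mm",(l*1e3).round(1),"F",o["force"].round(1),"turn units",(np.degrees(t)/120).round(4),
     "shift in target axes",(T.inv().apply(w-o["position"])/.4).round(4))
E
python3 -c "
from h import *
go(.027,0,.16)"
```

```text
t 0.1 local mm [-310.4  330.2  226. ] F [ 0.2 -0.   0.5] turn units [-7.000e-04 -1.000e-04 -1.542e-01] shift in target axes [-0.8435 -0.8255  0.1651]
```

```bash
python3 -m creep '[[0,0,0,0,0,-0.0514],[0,0,0,0,0,-0.0514],[0,0,0,0,0,-0.0514],[-0.056,-0.055,0,0,0,0],[-0.056,-0.055,0,0,0,0],[-0.056,-0.055,0,0,0,0],[-0.056,-0.055,0,0,0,0],[-0.056,-0.055,0.01,0,0,0],[-0.056,-0.055,0.01,0,0,0],[-0.056,-0.055,0.01,0,0,0],[-0.056,-0.055,0.01,0,0,0],[-0.056,-0.055,0.01,0,0,0],[-0.056,-0.055,0.01,0,0,0],[-0.056,-0.055,0.01,0,0,0],[-0.056,-0.055,0.01,0,0,0],[-0.056,-0.055,0.01,0,0,0],[-0.056,-0.055,0.01,0,0,0],[-0.056,-0.055,0.01,0,0,0]]' 1 10; python3 - <<'E'
from h import *
from cell import arm
import pickle
o=arm.observe();go(.027,0,.16,o)
d=arm.get_image("wrist");d["o"]=o;pickle.dump(d,open("w.pkl","wb"));cv2.imwrite("pics/w1.png",d["frame"][:,:,::-1]);print(d["mount"],o["width"])
E
```

```text
clock: 1.6
position: [0.5376, 0.256, 0.1823]
ee_rot: [-0.015, -3.141, 0.0]
force: [-0.1, 0.2, 0.2]
width: 0.003
gripper_force: 0.0
t 1.6 local mm [ 26.4  -0.7 182.3] F [-0.1  0.2  0.2] turn units [-0.0001 -0.0002  0.0001] shift in target axes [-0.0015  0.0017  0.0557]
[[-9.96166012e-04 -9.65070074e-01 -2.61990001e-01  7.07123725e-02]
 [ 9.99999499e-01 -9.35185239e-04 -3.57441981e-04 -8.09945873e-05]
 [ 9.99473766e-05 -2.61990226e-01  9.65070522e-01 -1.58021166e-01]
 [ 0.00000000e+00  0.00000000e+00  0.00000000e+00  1.00000000e+00]] 0.0032715156525659215
```

View pics/w1.png

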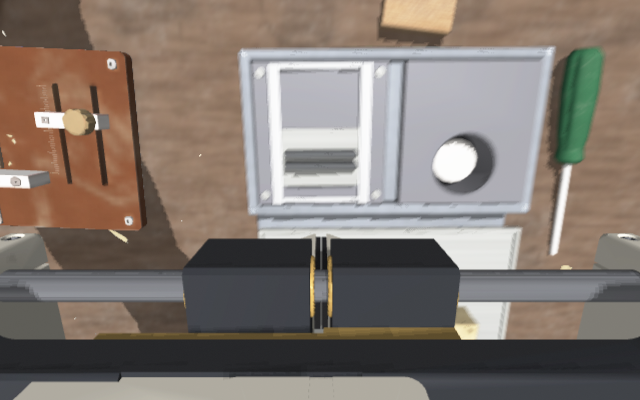

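The wrist view shows the fins at about (320,160), the console's front corners at (242,50) and (552,47), and its rear corners at (250,213) and (527,210). I'll check the fit against these.

```bash
python3 - <<'E'
from h import *
import pickle
d=pickle.load(open("w.pkl","rb"));o=d["o"]
T=np.eye(4);T[:3,:3]=R.from_rotvec(o["ee_rot"]).as_matrix();T[:3,3]=o["position"];C=np.linalg.inv(T@d["mount"])
d["rvec"]=cv2.Rodrigues(C[:3,:3])[0];d["tvec"]=C[:3,3]
print(proj(S2W(P,[(-.09,-.122,.054),(-.09,.122,.054),(.044,-.122,.054),(.044,.122,.054)]),d).round(0).tolist())
im=d["frame"][:,:,::-1].copy()
for pts in ([(-.08,-.111,.06),(-.08,-.007,.06),(.032,-.007,.06),(.032,-.111,.06)],*[[(-s-.007,-.087,.08),(-s-.007,-.031,.08),(-s+.007,-.031,.08),(-s+.007,-.087,.08)] for s in(.006,)]):
    cv2.polylines(im,[proj(S2W(P,pts),d).round().astype(int)],True,(0,0,255),1)
cv2.imwrite("pics/w1o.png",cv2.resize(im[30:230,230:400],None,fx=3,fy=3,interpolation=cv2.INTER_CUBIC))
E
```

```text
[[239.0, 45.0], [558.0, 45.0], [249.0, 213.0], [531.0, 213.0]]
```

View pics/w1o.png

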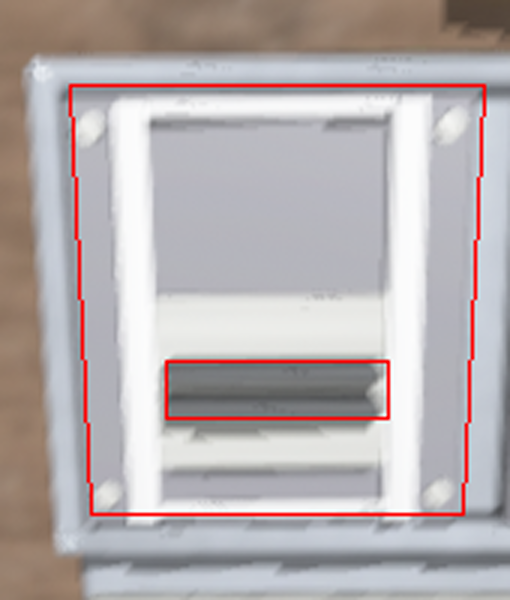

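The overlay matches to about 1–2 mm, and the cover is about 6 mm open. Descending behind the fins.

```bash
python3 -m creep '[[0,0,0.04,0,0,0],[0,0,0.05,0,0,0],[0,0,0.05,0,0,0],[0,0,0.05,0,0,0],[0,0,0.04,0,0,0],[0,0,0.02,0,0,0],[0,0,0.0125,0,0,0],[0,0,0.0125,0,0,0],[0,0,0,0,0,0],[0,0,0,0,0,0]]'; python3 -c "
from h import *
go(-.033,0,.072)"
```

```text
clock: 2.48
position: [0.5372, 0.2576, 0.0733]
ee_rot: [0.016, 3.141, 0.001]
force: [-0.5, -0.1, -0.4]
width: 0.008
gripper_force: 0.0
t 2.4833 local mm [26.   0.9 73.3] F [-0.5 -0.1 -0.4] turn units [0.0002 0.0003 0.    ] shift in target axes [ 0.1475 -0.0022  0.0031]
```

```bash
python3 -m creep '[[0.01,-0.002,0.002,0,0,0],[0.01,-0.002,0,0,0,0],[0.01,0,0,0,0,0],[0.01,0,0,0,0,0],[0.01,0,0,0,0,0],[0.01,0,0,0,0,0],[0.01,0,0,0,0,0],[0.01,0,0,0,0,0],[0.01,0,0,0,0,0],[0.01,0,0,0,0,0],[0.01,0,0,0,0,0],[0.01,0,0,0,0,0],[0.01,0,0,0,0,0],[0.005,0,0,0,0,0],[0,0,0,0,0,0],[0,0,0,0,0,0]]'; python3 -c "
from h import *
go(-.033,0,.072)"
```

```text
clock: 3.82
position: [0.4821, 0.2565, 0.0717]
ee_rot: [-0.015, -3.14, 0.0]
force: [0.2, 0.9, -0.1]
width: 0.011
gripper_force: 0.0
t 3.8167 local mm [-29.1  -0.8  71.7] F [ 0.2  0.9 -0.1] turn units [-0.0001 -0.0006  0.0002] shift in target axes [ 0.0098  0.0021 -0.0007]
```

```bash
python3 -m creep '[[0.003,0,0,0,0,0],[0.003,0,0,0,0,0],[0.003,0,0,0,0,0]]'; python3 - <<'E'
from h import *
from cell import arm
o=arm.observe();go(-.033,0,.072,o)
d=arm.get_image("wrist");cv2.imwrite("pics/w2.png",d["frame"][:,:,::-1])
E
```

```text
clock: 4.07
position: [0.4799, 0.2565, 0.0719]
ee_rot: [0.016, 3.14, 0.001]
force: [8.4, -0.7, -4.7]
width: 0.008
gripper_force: 3.5
t 4.0667 local mm [-31.3  -0.9  71.9] F [ 8.4 -0.7 -4.7] turn units [ 0.0002  0.0005 -0.0001] shift in target axes [ 0.0042  0.0021 -0.0002]
```

View pics/w2.png

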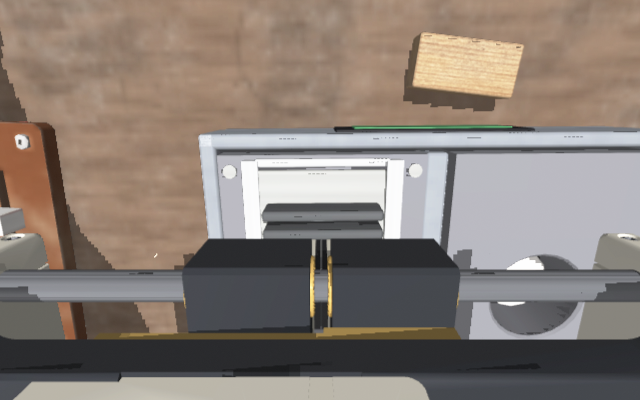

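The cover's front edge is at the front end stop (about row 168) and the force has jumped to 8 N. I'll give one more nudge to confirm the stop, then back off.

```bash
python3 -m creep '[[0.003,0,0,0,0,0],[0.003,0,0,0,0,0],[0,0,0,0,0,0]]'; python3 -c "
from h import *
go(-.033,0,.072)"
```

```text
clock: 4.37
position: [0.4798, 0.2565, 0.0723]
ee_rot: [0.017, 3.137, 0.002]
force: [10.2, -0.3, -8.7]
width: 0.006
gripper_force: 5.5
t 4.3667 local mm [-31.4  -0.8  72.3] F [10.2 -0.3 -8.7] turn units [ 0.0006  0.0024 -0.0005] shift in target axes [0.004  0.0021 0.0007]
```

```bash
python3 -m creep '[[-0.01,0,0,0,0,0],[-0.01,0,-0.01,0,0,0],[-0.02,0,-0.02,0,0,0],[-0.02,0,-0.01,0,0,0],[-0.015,0,0,0,0,0],[-0.01,0,0,0,0,0],[0,0,0,0,0,0],[0,0,0,0,0,0]]'; python3 - <<'E'
from h import *
from cell import arm
o=arm.observe();go(.001,-.001,.041,o)
d=arm.get_image("scene");cv2.imwrite("pics/s2.png",cv2.resize(d["frame"][150:310,220:420,::-1],None,fx=3.7,fy=3.7,interpolation=cv2.INTER_CUBIC))
E
```

```text
clock: 5.03
position: [0.5106, 0.2559, 0.0875]
ee_rot: [-0.016, -3.141, 0.001]
force: [-0.3, 0.8, 0.9]
width: 0.007
gripper_force: 0.0
t 5.0333 local mm [-0.6 -1.1 87.5] F [-0.3  0.8  0.9] turn units [-0.0002 -0.0004 -0.0001] shift in target axes [-0.004   0.0004  0.1162]
```

View pics/s2.png

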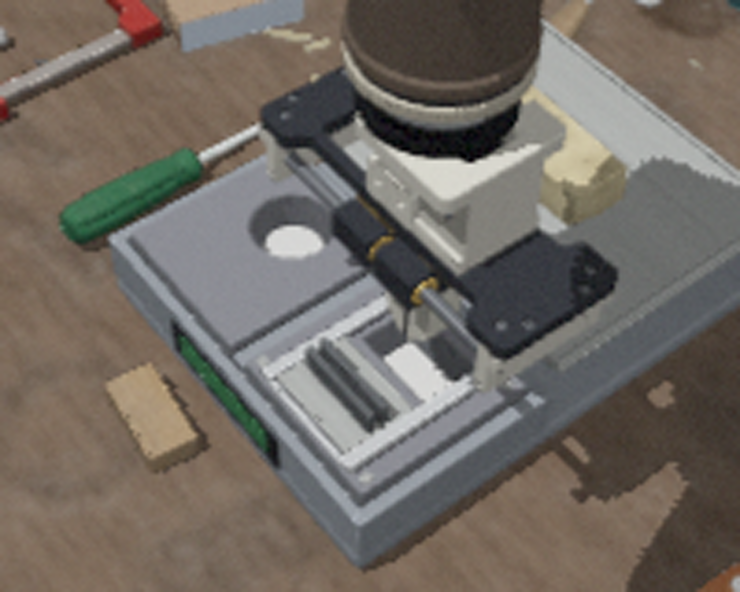

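The scene shows the well fully uncovered with the white key visible. Descending.

```bash
python3 -m creep '[[-0.004,0,0.01,0,0,0],[0,0,0.015,0,0,0],[0,0,0.015,0,0,0],[0,0,0.015,0,0,0],[0,0,0.015,0,0,0],[0,0,0.015,0,0,0],[0,0,0.015,0,0,0],[0,0,0.005,0,0,0],[0,0,0,0,0,0],[0,0,0,0,0,0]]'; python3 -c "
from h import *
go(.001,-.001,.033)"
```

```text
clock: 5.92
position: [0.5125, 0.256, 0.0458]
ee_rot: [-0.016, -3.141, 0.0]
force: [0.3, -0.7, 0.6]
width: 0.006
gripper_force: 0.0
t 5.9167 local mm [ 1.3 -1.  45.8] F [ 0.3 -0.7  0.6] turn units [-0.     -0.0001 -0.    ] shift in target axes [ 0.0007 -0.0001  0.0321]
```

Inside the well without contact. Pressing now.

```bash
python3 -m creep '[[0,0,0.008,0,0,0],[0,0,0.008,0,0,0],[0,0,0.005,0,0,0],[0,0,0.005,0,0,0],[0,0,0.003,0,0,0],[0,0,0,0,0,0]]'; python3 -c "
from h import *
go(.001,-.001,.033)"
```

```text
clock: 6.42
position: [0.5126, 0.2561, 0.0344]
ee_rot: [0.016, 3.141, 0.0]
force: [-0.1, 0.9, 5.3]
width: 0.007
gripper_force: 2.2
t 6.4167 local mm [ 1.4 -0.9 34.4] F [-0.1  0.9  5.3] turn units [0.0001 0.0001 0.    ] shift in target axes [ 0.0011 -0.0003  0.0034]
```

```bash
python3 -m creep '[[0,0,0.003,0,0,0],[0,0,0.003,0,0,0],[0,0,0.003,0,0,0],[0,0,0,0,0,0],[0,0,0,0,0,0]]'; python3 -c "
from h import *
go(.001,-.001,.033)"
```

```text
clock: 6.83
position: [0.5128, 0.2562, 0.0329]
ee_rot: [0.016, 3.141, 0.001]
force: [-8.2, -4.2, 30.6]
width: 0.007
gripper_force: 15.0
t 6.8333 local mm [ 1.6 -0.8 32.9] F [-8.2 -4.2 30.6] turn units [ 0.0004  0.0004 -0.0001] shift in target axes [ 0.0014 -0.0005 -0.0001]
```

Bottomed at 33 mm, as specified. Rising out, then crossing over the fins to the front.

```bash
python3 -m creep '[[0,0,-0.01,0,0,0],[0,0,-0.02,0,0,0],[0,0,-0.03,0,0,0],[0,0,-0.04,0,0,0],[0,0,-0.04,0,0,0],[0,0,-0.04,0,0,0],[0,0,-0.02,0,0,0],[0,0,0,0,0,0],[0.03,0,0,0,0,0],[0.04,0,0,0,0,0],[0.05,0,0,0,0,0],[0.05,0,0,0,0,0],[0.035,0,0,0,0,0],[0,0,0,0,0,0],[0,0,0,0,0,0]]'; python3 - <<'E'
from h import *
from cell import arm
o=arm.observe();go(-.080,-.001,.072,o)
d=arm.get_image("top");cv2.imwrite("pics/t3.png",cv2.resize(d["frame"][172:282,250:415,::-1],None,fx=4.8,fy=4.8,interpolation=cv2.INTER_CUBIC))
E
```

```text
clock: 8.08
position: [0.4299, 0.2567, 0.1101]
ee_rot: [-0.014, -3.141, 0.001]
force: [0.6, 0.5, -0.4]
width: 0.006
gripper_force: 0.0
t 8.0833 local mm [-81.3  -1.1 110.1] F [ 0.6  0.5 -0.4] turn units [-0.0003 -0.0004  0.0005] shift in target axes [-0.0032  0.0002  0.0953]
```

View pics/t3.png

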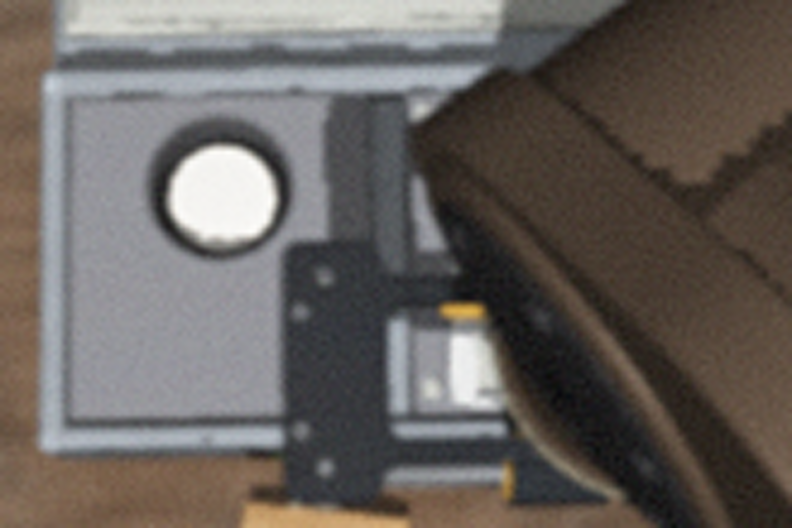

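The gripper hides the well in this view; the spacer is unmoved. Descending in front of the fins and pushing.

```bash
python3 -m creep '[[0,0,0.03,0,0,0],[0,0,0.03,0,0,0],[0,0,0.02,0,0,0],[0,0,0.01,0,0,0],[0,0,0.005,0,0,0],[0,0,0,0,0,0],[0,0,0,0,0,0]]'; python3 -c "
from h import *
go(-.022,-.001,.072)"
```

```text
clock: 8.72
position: [0.4309, 0.2569, 0.0729]
ee_rot: [0.016, 3.141, 0.0]
force: [0.5, 0.6, 0.3]
width: 0.001
gripper_force: 0.0
t 8.7167 local mm [-80.3  -0.9  72.9] F [0.5 0.6 0.3] turn units [ 0.0001  0.0002 -0.0001] shift in target axes [-0.1458 -0.0003  0.0023]
```

```bash
python3 -m creep '[[-0.01,0,0.002,0,0,0],[-0.01,0,0,0,0,0],[-0.01,0,0,0,0,0],[-0.01,0,0,0,0,0],[-0.01,0,0,0,0,0],[-0.01,0,0,0,0,0],[-0.01,0,0,0,0,0],[-0.01,0,0,0,0,0],[-0.01,0,0,0,0,0],[-0.01,0,0,0,0,0],[-0.01,0,0,0,0,0],[-0.01,0,0,0,0,0],[-0.01,0,0,0,0,0],[-0.01,0,0,0,0,0],[-0.005,0,0,0,0,0],[0,0,0,0,0,0],[0,0,0,0,0,0]]'; python3 -c "
from h import *
go(-.015,-.001,.072)"
```

```text
clock: 10.13
position: [0.4891, 0.2559, 0.0719]
ee_rot: [0.016, 3.141, -0.0]
force: [-0.4, -0.2, -0.8]
width: 0.007
gripper_force: 0.0
t 10.1333 local mm [-22.1  -1.4  71.9] F [-0.4 -0.2 -0.8] turn units [-0.0001  0.0003 -0.0003] shift in target axes [-0.0179  0.0009 -0.0002]
```

```bash
python3 -m creep '[[-0.003,0,0,0,0,0],[-0.003,0,0,0,0,0],[-0.003,0,0,0,0,0],[-0.003,0,0,0,0,0]]'; python3 -c "
from h import *
go(-.015,-.001,.072)"; python3 -m creep '[[-0.003,0,0,0,0,0],[-0.003,0,0,0,0,0]]';python3 -c "
from h import *
go(-.015,-.001,.072)"
```

```text
clock: 10.47
position: [0.4931, 0.2559, 0.0719]
ee_rot: [-0.016, -3.141, 0.001]
force: [-2.4, -1.0, 1.2]
width: 0.006
gripper_force: 1.1
t 10.4667 local mm [-18.1  -1.3  71.9] F [-2.4 -1.   1.2] turn units [-0.0002 -0.0002 -0.    ] shift in target axes [-0.0077  0.0006 -0.0003]
clock: 10.63
position: [0.4943, 0.2559, 0.0717]
ee_rot: [-0.015, -3.139, 0.001]
force: [-8.7, -1.8, 7.1]
width: 0.004
gripper_force: 5.0
t 10.6333 local mm [-16.9  -1.2  71.7] F [-8.7 -1.8  7.1] turn units [-0.0004 -0.0012  0.0001] shift in target axes [-0.0046  0.0006 -0.0006]
```

```bash
python3 -m creep '[[-0.003,0,0,0,0,0],[-0.003,0,0,0,0,0],[0,0,0,0,0,0],[0,0,0,0,0,0]]'; python3 -c "
from h import *
go(-.015,-.001,.072)"
```

```text
clock: 10.97
position: [0.4944, 0.256, 0.0715]
ee_rot: [-0.014, -3.135, 0.003]
force: [-14.0, -0.9, 9.8]
width: 0.004
gripper_force: 6.9
t 10.9667 local mm [-16.8  -1.2  71.5] F [-14.   -0.9   9.8] turn units [-0.0008 -0.003   0.0006] shift in target axes [-0.0044  0.0004 -0.0013]
```

Hard stop reached. Backing off, rising, and moving clear to check.

```bash
python3 -m creep '[[0.01,0,0,0,0,0],[0.02,0,0,0,0,0],[0.02,0,0,0,0,0],[0.02,0,-0.02,0,0,0],[0,0,-0.04,0,0,0],[0,0,-0.06,0,0,0],[0,0,-0.06,0,0,0],[0,0,-0.06,0,0,0],[0,0,-0.04,0,0,0],[0.04,0,0,0,0,0],[0.06,0,0,0,0,0],[0,0,0,0,0,0],[0,0,0,0,0,0]]'; python3 - <<'E'
from h import *
from cell import arm
o=arm.observe();go(0,0,.2,o)
d=arm.get_image("wrist")
T=np.eye(4);T[:3,:3]=R.from_rotvec(o["ee_rot"]).as_matrix();T[:3,3]=o["position"];C=np.linalg.inv(T@d["mount"])
a=d["frame"][:,:,::-1]
b=arm.get_image("scene")["frame"][:,:,::-1]
cv2.imwrite("pics/f.png",cv2.resize(np.vstack([a,b]),None,fx=.75,fy=.75,interpolation=cv2.INTER_AREA))
E
```

```text
clock: 12.05
position: [0.429, 0.2572, 0.1847]
ee_rot: [0.013, 3.141, 0.001]
force: [0.2, -0.5, -0.2]
width: 0.007
gripper_force: 0.0
t 12.05 local mm [-82.2  -0.7 184.7] F [ 0.2 -0.5 -0.2] turn units [0.0004 0.0003 0.0008] shift in target axes [-0.2055  0.0017 -0.0382]
```

View pics/f.png

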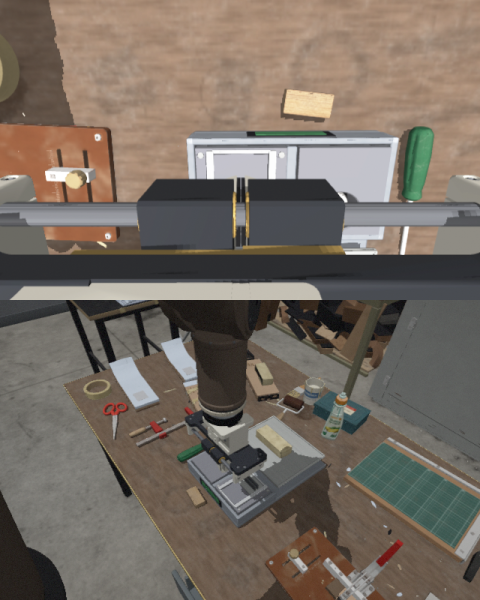

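The spacer, weight and screwdriver are in place. I'll move to the earlier viewpoint to check the cover.

```bash
python3 -m creep '[[-0.04,0,0,0,0,0],[-0.06,0,0,0,0,0],[-0.06,0,0,0,0,0],[-0.06,0,0,0,0,0],[-0.05,0,0,0,0,0],[0,0,0,0,0,0],[0,0,0,0,0,0]]'; python3 - <<'E'
from h import *
from cell import arm
o=arm.observe();d=arm.get_image("wrist");go(.027,0,.18,o)
T=np.eye(4);T[:3,:3]=R.from_rotvec(o["ee_rot"]).as_matrix();T[:3,3]=o["position"];C=np.linalg.inv(T@d["mount"])
d["rvec"]=cv2.Rodrigues(C[:3,:3])[0];d["tvec"]=C[:3,3]
im=d["frame"][:,:,::-1].copy()
cv2.polylines(im,[proj(S2W(P+[.001,-.001,0],[(-.007,-.087,.08),(-.007,-.031,.08),(.007,-.031,.08),(.007,-.087,.08)]),d).round().astype(int)],True,(0,0,255),1)
cv2.imwrite("pics/w4.png",cv2.resize(im[30:230,230:400],None,fx=3,fy=3,interpolation=cv2.INTER_CUBIC))
E
```

```text
clock: 12.73
position: [0.5394, 0.255, 0.1834]
ee_rot: [0.019, 3.142, -0.001]
force: [-0.1, 0.5, -0.4]
width: 0.002
gripper_force: 0.0
t 12.7333 local mm [ 28.2  -1.7 183.4] F [-0.1  0.5 -0.4] turn units [-0.0003  0.     -0.001 ] shift in target axes [0.0029 0.0042 0.0084]
```

View pics/w4.png

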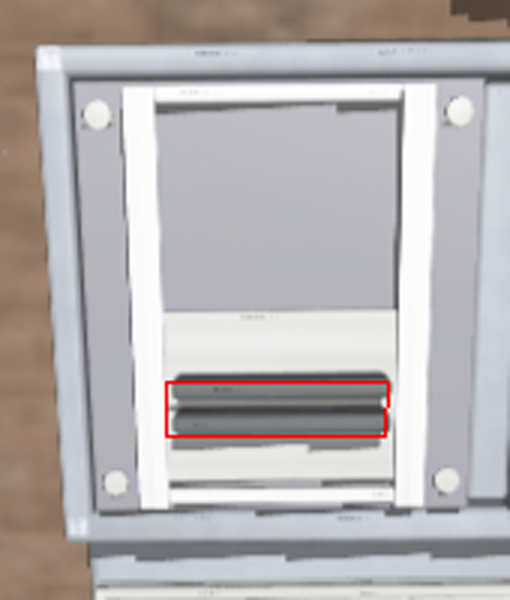

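The cover sits at the rear end, but I'd like a numeric check: plate edges against cassette edges in the same image.

```bash
python3 - <<'E'
from h import *
from cell import arm
o=arm.observe();d=arm.get_image("wrist")
T=np.eye(4);T[:3,:3]=R.from_rotvec(o["ee_rot"]).as_matrix();T[:3,3]=o["position"];C=np.linalg.inv(T@d["mount"])
d["rvec"]=cv2.Rodrigues(C[:3,:3])[0];d["tvec"]=C[:3,3]
xs=np.linspace(-.1,.06,400)
def X(row,z): 
    v=proj(S2W(P,[(x,-.059,z) for x in xs]),d)[:,1];return np.interp((row+.5)/3+29.5,v,xs)*1e3
for n,r,z in(("cass front",80,.06),("cass rear",511,.06),("frame front",43,.054),("frame rear",541,.054),("plate front",311,.0645),("plate rear",479,.0645),("stop rear inner",487,.064),("stop front inner",103,.064),("fin front top",373,.08),("fin rear top",437,.08)):print(n,X(r,z).round(1))
g=cv2.cvtColor(d["frame"],cv2.COLOR_RGB2GRAY);print(g[125:210,320].tolist())
E
```

```text
cass front -81.0
cass rear 31.9
frame front -90.6
frame rear 42.5
plate front -23.8
plate rear 21.6
stop rear inner 23.9
stop front inner -75.1
fin front top -9.5
fin rear top 6.9
[182, 182, 182, 182, 181, 181, 181, 181, 181, 181, 206, 232, 236, 232, 231, 232, 233, 234, 235, 236, 237, 237, 236, 235, 233, 230, 228, 228, 230, 230, 189, 110, 72, 95, 118, 131, 132, 125, 115, 104, 123, 120, 77, 64, 70, 103, 124, 131, 129, 124, 115, 129, 138, 136, 135, 208, 231, 231, 231, 229, 227, 227, 229, 230, 230, 232, 173, 157, 168, 203, 245, 250, 249, 243, 209, 177, 129, 98, 177, 206, 204, 202, 201, 199, 197]
```

The plate is centred over the well to within about 0.5 mm, once the edge offsets are taken off. The hard stop was also felt at 14 N against 2 N of friction. Handing in.

```bash
python3 -c "
from cell import arm
print(arm.sign_off())"
```

```text
the job is handed in; nothing more can be done
None
```

I pushed the cover fully open, pressed the sunken key to its stop (about 30 N at the bottom) and released it, then pushed the cover shut again and handed the job in after about 13 s; the other key, weight, spacer and screwdriver were not touched.

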